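# Shut the taps of the drinks dispensers before filling

### The arm

A 7-joint arm with a two-finger parallel gripper is mounted at the origin on the work surface. World frame = base frame: x ahead of the robot, y to its left, z up, the work surface at z = 0. Lengths are in m, angles in rad, forces in N, time in s.
With the tool pointing down it reaches from about 0.4 to 0.85 m from the base axis. Payload 10.4 kg.
Tool frame: the origin (TCP) lies on the centre line of the jaws, within the pads' length; the fingertips stand 8 mm ahead of it and the grasp point (between the pads) lies 11 mm behind it (r.finger_overhang is the distance from the TCP to the fingertips, in m); z points along the fingers, y is the line along which they close (so a half turn about z gives the same grasp; the last joint's range is limited). The gripper opens to 87 mm and grips with 3 to 60 N. Pads are 19 mm wide; open, the fingers measure 117 mm over their backs; the gripper's body (75 mm by 190 mm) begins 51 mm behind the grasp point.
Start: joints at [-1.326, 0.332, -0.065, 1.46, 0.022, 1.35, -0.088], TCP at [0.165, 0.603, 0.201] pointing down, gripper open.
Joint ranges: [-2.6, 2.6], [-0.5, 2.12], [-1.47, 1.34], [0.16, 2.42], [-1.27, 4.41], [0.06, 2.06], [-2.6, 2.6]. Speed limits (rad/s): [2.22, 2.22, 2.79, 2.79, 3.14, 3.14, 3.14].

### API

Orientations are given as a unit quaternion [x, y, z, w].
In Python, from bench import r, vision gives the robot as it stands.
- The arm moves only by the tool drive_tool, never from a script. Its argument "series" is a list of rows, each a list of 2 entries, a list of its own where there are three numbers: the shift along the world's x, y, z in cm, then the turn about the world's z in degrees. A call has exactly 10 rows; each row shifts and turns the commanded pose from where the row before left it; what a row does not reach is not made up. A row lasts 1/8 s, in which the tool goes at most 62.5 mm and 10.7 degrees, less where a joint would pass 70% of its speed; a pose out of reach is approached as far as the arm can. A call with a gripper value outside its range is refused whole. "hand" is the closure, from 0 (fully open) to 1 (shut), set as the call begins (left out, the last holds). The fingers move at their own pace and stop on an object; "newtons" is the grip in N (left out, the last holds). Time passes only in rows, so rows that do not move let the fingers close, or fill a call up. It gives the time, the measured TCP pose, the force, the opening and the grip force at its end, in the units of the state.
- r.read_state(): the state, without advancing time (a new reading comes with each control period).
- vision.camera(name): name is "scene" or "top"; returns a dict with "color" (384x512x3 uint8, red, green, blue), "intrinsics" (3x3 intrinsics, pixels), "R" (3x3) and "t" (3): a world point X has camera coordinates R X + t. Camera axes: x right, y down, z forward; pixel columns grow to the right and rows downward; lengths in m; the calibration is good to about 2 mm. A picture is of the moment at which its call begins. There is no depth.
- r.close_job(): hands the job in; it is judged then, once.
The state is a dict: "time": time; "joint_positions": joint angles; "joint_vel": joint speeds; "joint_torque": joint torques, N m; "ee_pos": TCP position; "eef_rot": TCP orientation; "ft_force": force on the tool from outside, world axes, zero at the start; "torque": the same for the moment, N m; "width": finger opening in m; "grip_force": force on a finger pad.
Only numpy, scipy, OpenCV 4.12 (cv2) and the standard library are available. Lean on these libraries where they do the work, as an engineer would, in place of code of your own. Each camera call takes 0.05 s, during which the arm holds its last target. There are 200 camera calls.

### The job

The three empty drinks dispensers are about to be filled for the reception, but two of their taps have been left open. With a fingertip, push the lever of each open tap round until it lies crosswise against its stop, so that all three taps are fully shut. The tap that is shut already stays shut, and the glasses, cup, spoon and jar stay where they stand.

Things in the scene. Friction and masses are not known exactly. Their poses are not given: they have to be found in the camera images.
- dispenser_a: Glass drinks dispenser, does not shift: jar 150 mm across, its wall from 125 to 312 mm above the table, on a brass wire stand (160 mm across); steel lid, 356 mm tall in all. Origin: centre of the stand's foot, on the table; z up. The steel tap sticks out along its own -x (towards the robot at yaw 0) to 147 mm from the origin; spout mouth 118 mm above the table.
- tap_a_axis (a point): Point on the vertical turning axis of the lever of dispenser_a's tap, at the lever's mid-height: 135 mm from the dispenser's origin along its -x (60 mm from the jar's wall), 182 mm above the table. The lever's hub there is 28 mm across; axes parallel to the dispenser's.
- tap_a_tip (a point): Middle of the round end (18 mm across) of the black lever of dispenser_a's tap, 63 mm from the axis, at mid-height. The lever is a straight flat arm 12 mm wide, underside 177 mm and top 187 mm above the table, with free space beneath it outside the hub (a 95 mm tumbler may stand below).
- tap_a (a joint): Lever angle, rad. 0 = fully shut, at a firm stop: lever crosswise, along the dispenser's -y (to the right seen from the robot). 1.571 = fully open: lever along its -x, in line with the tap. From above, shutting turns it counter-clockwise. Stays where left; 2 to 3 N at its end turns it, no spring. Starts open, 0.6 to 1.55.
- dispenser_b: Glass drinks dispenser, does not shift: jar 150 mm across, its wall from 125 to 312 mm above the table, on a brass wire stand (160 mm across); steel lid, 356 mm tall in all. Origin: centre of the stand's foot, on the table; z up. The steel tap sticks out along its own -x (towards the robot at yaw 0) to 147 mm from the origin; spout mouth 118 mm above the table.
- tap_b_axis (a point): Point on the vertical turning axis of the lever of dispenser_b's tap, at the lever's mid-height: 135 mm from the dispenser's origin along its -x (60 mm from the jar's wall), 182 mm above the table. The lever's hub there is 28 mm across; axes parallel to the dispenser's.
- tap_b_tip (a point): Middle of the round end (18 mm across) of the black lever of dispenser_b's tap, 63 mm from the axis, at mid-height. The lever is a straight flat arm 12 mm wide, underside 177 mm and top 187 mm above the table, with free space beneath it outside the hub (a 95 mm tumbler may stand below).
- tap_b (a joint): Lever angle, rad. 0 = fully shut, at a firm stop: lever crosswise, along the dispenser's -y (to the right seen from the robot). 1.571 = fully open: lever along its -x, in line with the tap. From above, shutting turns it counter-clockwise. Stays where left; 2 to 3 N at its end turns it, no spring. Starts open, 0.6 to 1.55.
- dispenser_c: Glass drinks dispenser, does not shift: jar 150 mm across, its wall from 125 to 312 mm above the table, on a brass wire stand (160 mm across); steel lid, 356 mm tall in all. Origin: centre of the stand's foot, on the table; z up. The steel tap sticks out along its own -x (towards the robot at yaw 0) to 147 mm from the origin; spout mouth 118 mm above the table.
- tap_c_axis (a point): Point on the vertical turning axis of the lever of dispenser_c's tap, at the lever's mid-height: 135 mm from the dispenser's origin along its -x (60 mm from the jar's wall), 182 mm above the table. The lever's hub there is 28 mm across; axes parallel to the dispenser's.
- tap_c_tip (a point): Middle of the round end (18 mm across) of the black lever of dispenser_c's tap, 63 mm from the axis, at mid-height. The lever is a straight flat arm 12 mm wide, underside 177 mm and top 187 mm above the table, with free space beneath it outside the hub (a 95 mm tumbler may stand below).
- tap_c (a joint): Lever angle, rad. 0 = fully shut, at a firm stop: lever crosswise, along the dispenser's -y (to the right seen from the robot). 1.571 = fully open: lever along its -x, in line with the tap. From above, shutting turns it counter-clockwise. Stays where left; 2 to 3 N at its end turns it, no spring. Starts shut.
- tumbler_1: Loose bystander, to be left alone. Clear glass tumbler, 68 mm across the rim, 95 mm tall, open at the top; origin at the centre of its foot. It stands under the spout of dispenser_a.
- flute_1: Loose bystander, to be left alone. Champagne flute, foot 68 mm across, bowl 50 mm across, 205 mm tall; origin at the centre of its foot. It stands between the middle dispenser and the left-hand one.
- tumbler_2: Loose bystander, to be left alone. Clear glass tumbler, 68 mm across the rim, 95 mm tall, open at the top; origin at the centre of its foot. It stands beside the tap of dispenser_b, on its left as seen from the robot.
- flute_2: Loose bystander, to be left alone. Champagne flute, foot 68 mm across, bowl 50 mm across, 205 mm tall; origin at the centre of its foot. It stands between the middle dispenser and the right-hand one.
- saucer: Loose bystander, to be left alone. White china saucer, 140 mm across, 14 mm tall, at the right side of the table; origin at the centre of its underside.
- cup: Loose bystander, to be left alone. White china coffee cup without handle, 80 mm across the rim, 68 mm tall, standing on the saucer; origin at the centre of its foot.
- spoon: Loose bystander, to be left alone. Steel teaspoon, 140 mm long, lying flat in front of the right-hand dispenser; origin near its middle.
- syrup: Loose bystander, to be left alone. Amber glass jar with a steel cap, 68 mm across, 110 mm tall, at the left side of the table; origin at the centre of its foot.

How it is judged:
By the outcome, as a careful person would: the job done as asked, in the order asked, and still so for the second after the job is handed in, with the robot touching nothing.
It also fails if it takes over 51 s, if anything falls off the work surface, if the arm or the gripper's body presses on something with over 40 N, if the wrist force passes 120 N, or if a joint passes its speed limit or range.

## Working session

There is one attempt and no reset: what is moved stays moved. The work goes in short steps, Python scripts to look and compute and a tool call to move; the robot and the scene stay as the last step left them, time stands still between calls to the robot, and variables do not carry over. Pictures are saved under pics/ and viewed, at most 10 in all, crops included, and the job is handed in when it is done.

Besides the shell and the picture viewer there is one more tool, called after "Call:" by a JSON object that holds its "method" and its "body". drive_tool: Moves the arm, as the interface text tells. Its arguments: {"type":"object","properties":{"series":{"type":"array"},"hand":{"type":"number"},"newtons":{"type":"number"}},"required":["series"]}

```bash
mkdir -p pics; cat > h.py <<'E'
from bench import r, vision
import numpy as np, cv2
def cam(n):
    c=vision.camera(n); return c
def ray(c,u,v,z):
    K,R,t=np.array(c["intrinsics"]),np.array(c["R"]),np.array(c["t"])
    d=R.T@np.linalg.inv(K)@[u,v,1]; o=-R.T@t
    return o+d*(z-o[2])/d[2]
def proj(c,X):
    p=np.array(c["intrinsics"])@(np.array(c["R"])@X+np.array(c["t"])); return p[:2]/p[2]
E
python3 - <<'E'
from h import *
ims=[]
for n in("top","scene"):
    c=cam(n); np.savez(f"{n}0.npz",**c)
    R,t=np.array(c["R"]),np.array(c["t"]);print(n,-R.T@t,R[2],c["intrinsics"][0][0])
    cv2.imwrite(f"pics/{n}0.png",cv2.resize(c["color"][:,:,::-1],(800,600),interpolation=cv2.INTER_CUBIC))
print(r.read_state())
E
```

```text
top [0.2728184  0.02622493 1.4306647 ] [ 0.20445217  0.01571998 -0.97875032] 385.2921212937085
scene [ 1.04325081 -0.03700476  1.63024186] [-0.30365322  0.04376581 -0.9517769 ] 482.7236590012218
{'time': 0.1, 'joint_positions': array([-1.32562391,  0.33279669, -0.06472419,  1.46084873,  0.02163741,
        1.34990804, -0.08847613]), 'joint_vel': array([ 0.00032774, -0.00071098,  0.00152325, -0.00313208, -0.0009639 ,
        0.00290344,  0.00107496]), 'joint_torque': array([ 6.29610640e-04, -6.24540210e+01,  2.42963101e-02, -3.90719068e+01,
       -6.13784208e-02,  3.66602477e-02,  1.17825302e-04]), 'ee_pos': array([0.16526993, 0.60236632, 0.20024519]), 'eef_rot': array([ 1.33449879e-01,  9.91055362e-01, -6.30618889e-04, -4.15465309e-05]), 'ft_force': array([ 0.23201279, -0.28750742, -0.04505902]), 'torque': array([-0.02294744,  0.01596233,  0.00644273]), 'grip_force': 0.0, 'width': 0.08692518194397705}
```

View pics/top0.png

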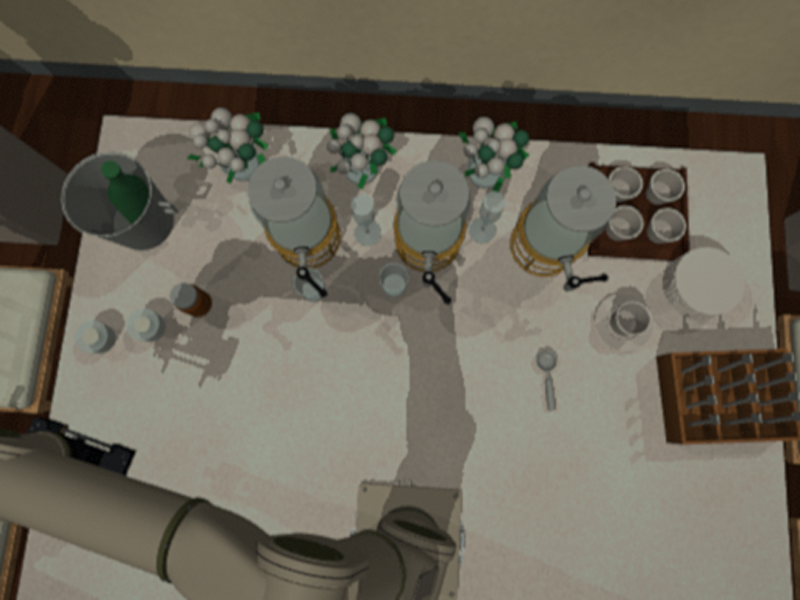

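View pics/scene0.png

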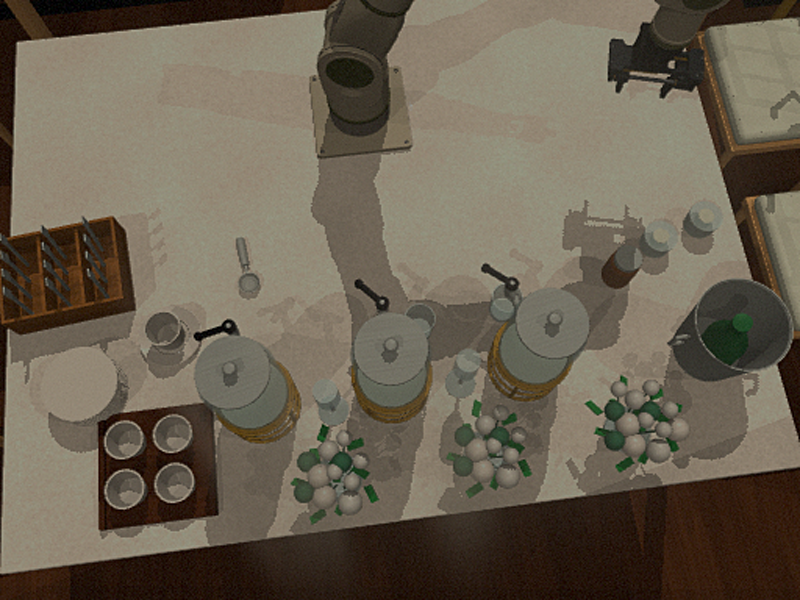

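The top view (800x600 pixels) shows the levers as hub→tip: left/A (302,272)→(323,293), middle/B (428,278)→(448,300), both open, and right/C (572,282)→(605,277), crosswise and shut. In the scene view they are A (512,283)→(487,268), B (383,302)→(360,285) and C (228,326)→(198,333). Next I'll measure them with dark masks and triangulate.

```bash
cat > m.py <<'E'
from h import *
def lever(c,box):  # box in 800x600 px: u0,v0,u1,v1 ; returns two extreme ends of dark blob (512 px)
    u0,v0,u1,v1=[int(x*.64) for x in box]
    g=c["color"][v0:v1,u0:u1].max(2); m=(g<60).astype(np.uint8)
    n,l,s,_=cv2.connectedComponentsWithStats(m,connectivity=8); k=1+s[1:,4].argmax()
    p=np.argwhere(l==k)[:,::-1]+[u0,v0]; 
    ctr=p.mean(0); w,V=np.linalg.eigh(np.cov((p-ctr).T)); q=(p-ctr)@V[:,1]
    return len(p),ctr,ctr+V[:,1]*q.min(),ctr+V[:,1]*q.max()
def tri(cs,ps):
    P=[np.array(c["intrinsics"])@np.c_[c["R"],c["t"]] for c in cs]
    X=cv2.triangulatePoints(P[0],P[1],*[np.array(p,float).reshape(2,1) for p in ps]).ravel(); return X[:3]/X[3]
E
python3 - <<'E'
from m import *
np.set_printoptions(precision=4,suppress=True)
T=dict(np.load("top0.npz"));S=dict(np.load("scene0.npz"))
B={"A":((290,262,335,302),(475,255,527,295),(283,183),(555,318)),"B":((415,268,458,308),(350,272,395,312),(435,187),(391,344)),"C":((560,265,615,295),(190,315,240,345),(585,195),(230,369))}
for k,(bt,bs,kt,ks) in B.items():
    nt,ct,a,b=lever(T,bt); ns,cs,d,e=lever(S,bs)
    # hub: end nearer jar: top -> smaller row(A,B)/left(C); scene -> right
    if a[0]>b[0]: a,b=b,a
    if d[0]<e[0]: d,e=e,d
    print(k,nt,ns,"ctr",tri((T,S),(ct,cs)),"ends tri",tri((T,S),(a,d)),tri((T,S),(b,e)))
    for n,c,h,t in(("top",T,a,b),("scn",S,d,e)):
        H,t2=ray(c,*h,.183),ray(c,*t,.183); v=(t2-H)[:2]; L=np.hypot(*v); u=v/L
        print("  ",n,"hub",H[:2]+.014*u,"tip",t2[:2]-.009*u,"L",L,"ang",np.degrees(np.arctan2(v[1],v[0])))
    print("   knob",tri((T,S),(np.array(kt)*.64,np.array(ks)*.64)))
E
```

```text
A 106 121 ctr [0.5371 0.2404 0.182 ] ends tri [0.5623 0.2691 0.1804] [0.5072 0.2065 0.1837]
   top hub [0.5527 0.2577] tip [0.5129 0.2108] L 0.08444871926624234 ang -130.29367374294048
   scn hub [0.5536 0.2584] tip [0.5131 0.2148] L 0.08252806990024972 ang -132.94372764869047
   knob [0.686  0.2867 0.3545]
B 108 129 ctr [ 0.5416 -0.0249  0.1806] ends tri [0.5715 0.0024 0.1772] [ 0.5078 -0.0557  0.1843]
   top hub [ 0.5598 -0.009 ] tip [ 0.5144 -0.0517] L 0.08526723850354388 ang -136.75914694298356
   scn hub [ 0.563  -0.0057] tip [ 0.5143 -0.0484] L 0.0877959457160509 ang -138.77747129754258
   knob [ 0.6959 -0.0052  0.3546]
C 95 137 ctr [ 0.5753 -0.3407  0.1792] ends tri [ 0.568  -0.3039  0.1733] [ 0.5842 -0.3858  0.1856]
   top hub [ 0.5687 -0.3151] tip [ 0.5828 -0.3791] L 0.0885074627649567 ang -77.56417342616878
   scn hub [ 0.5732 -0.316 ] tip [ 0.5823 -0.3768] L 0.0844995477508312 ang -81.5204204714556
   knob [ 0.7019 -0.2898  0.3453]
```

Call:
{"method": "drive_tool", "body": {"series": [[[3.2,-3.6,0.2],2],[[3.2,-3.6,0.2],2],[[3.2,-3.6,0.2],2],[[3.2,-3.6,0.2],2],[[3.2,-3.6,0.2],2],[[3.2,-3.6,0.2],2],[[3.2,-3.6,0.2],2],[[3.2,-3.6,0],2],[[3.2,-3.6,0],2],[[3.0,-3.6,0],2]], "hand": 1, "newtons": 10}}

```text
time: 1.35
ee_pos: [0.4841, 0.2413, 0.2147]
eef_rot: [-0.041, 0.999, -0.0, -0.0]
ft_force: [0.0, 0.4, 0.9]
width: 0.0016
grip_force: 0.0
```

Call:
{"method": "drive_tool", "body": {"series": [[[0,0,-1.4],0],[[0,0,-1.4],0],[[0,0,-1.4],0],[[0,0,0],0],[[0.7,-0.6,0],0],[[0.7,-0.6,0],0],[[0.8,-0.5,0],0],[[0.8,-0.5,0],0],[[0.8,-0.5,0],0],[[0,0,0],0]]}}

```text
time: 2.6
ee_pos: [0.522, 0.215, 0.1729]
eef_rot: [-0.04, 0.999, -0.0, 0.0]
ft_force: [0.1, -0.3, -0.0]
width: 0.0004
grip_force: 0.0
```

```bash
python3 - <<'E'
from h import *
c=cam("scene"); im=c["color"][120:240,200:360,::-1]
cv2.imwrite("pics/s1.png",cv2.resize(im,(800,600),interpolation=cv2.INTER_CUBIC))
E
```

```text
(no output)
```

View pics/s1.png

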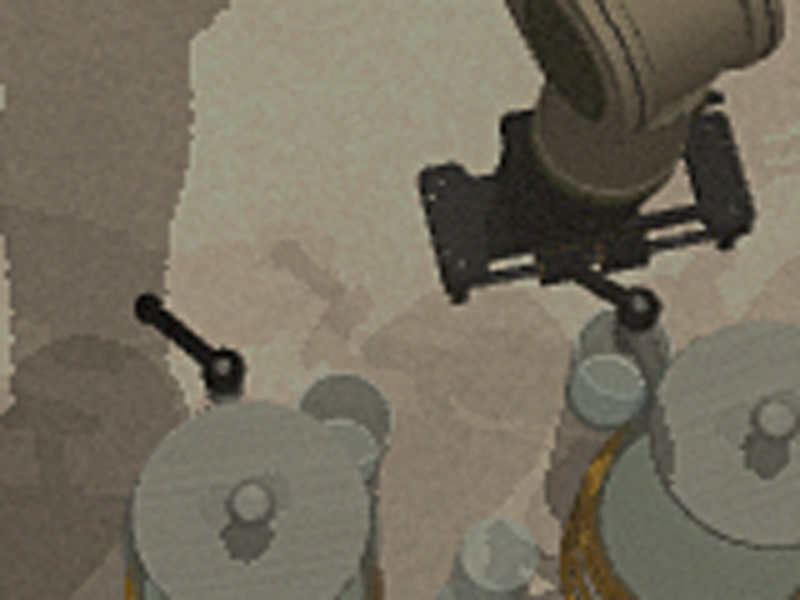

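The picture shows lever A's hub at (640,305), with its arm running to (575,270) under the gripper. Its slope has barely changed, so I'll check it by projecting.

```bash
python3 - <<'E'
from h import *
c=cam("scene")
f=lambda X:((proj(c,np.array(X))-[200,120])*5).round()
print("tip",f([.522,.215,.165]),f([.522,.215,.235]))
for a in(-131,-120,-105,-90,-78):
    a=np.radians(a);print(f([.553,.258,.187]),f([.553+.063*np.cos(a),.258+.063*np.sin(a),.187]))
print(r.read_state()["ft_force"],r.read_state()["ee_pos"])
E
```

```text
tip [554. 279.] [566. 240.]
[632. 304.] [548. 253.]
[632. 304.] [539. 269.]
[632. 304.] [534. 292.]
[632. 304.] [534. 316.]
[632. 304.] [540. 335.]
[ 0.71045108 -0.03036885  0.07121538] [0.52125428 0.21586064 0.17286669]
```

```bash
python3 - <<'E'
from h import *
o=[]
c=cam("scene"); o.append(c["color"][160:190,295:335])
c=cam("top"); p=proj(c,np.array([.53,.23,.18])).astype(int);print(p); o.append(c["color"][p[1]-15:p[1]+15,p[0]-20:p[0]+20])
for n,x in zip("ab",o): pass
im=np.hstack([cv2.resize(x,(400,300),interpolation=cv2.INTER_CUBIC) for x in o])[:,:,::-1]
im=np.clip(im.astype(float)*2,0,255).astype(np.uint8)
cv2.imwrite("pics/z.png",im)
f=lambda X:((proj(c,np.array(X))-[p[0]-20,p[1]-15])*10).round()+[400,0]
print(f([.522,.215,.165]),f([.553,.258,.187]),f([.512,.21,.187]))
E
```

```text
[201 181]
[651. 193.] [521.  80.] [654. 210.]
```

View pics/z.png

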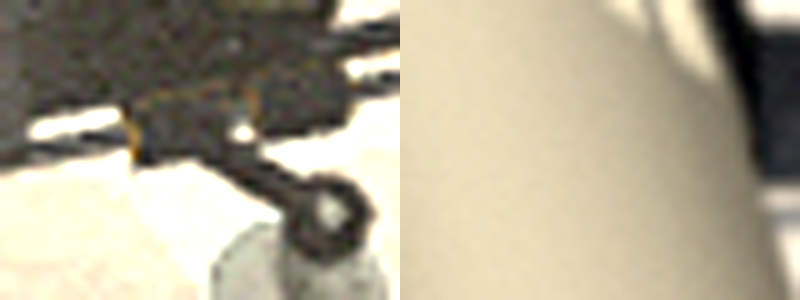

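```bash
python3 - <<'E'
from h import *
c=cam("scene"); print(r.finger_overhang)
u0,v0,s=290,150,16
im=cv2.resize(c["color"][v0:v0+36,u0:u0+50,::-1],None,fx=s,fy=s,interpolation=cv2.INTER_NEAREST)
im=(255*(im/255.)**.45).astype(np.uint8)
f=lambda X:tuple(int(q) for q in (proj(c,np.array(X))-[u0,v0]+.5)*s)
st=r.read_state(); e=st["ee_pos"]; print(e,st["ft_force"],st["width"])
for dz,col in((-.008,(0,0,255)),(.06,(0,255,0))):
  P=[f([e[0]+x,e[1]+y,e[2]+dz]) for x,y in((-.0095,-.015),(.0095,-.015),(.0095,.015),(-.0095,.015))]
  cv2.polylines(im,[np.array(P)],True,col,1)
for a,col in((-131,(255,0,0)),(-105,(255,255,0))):
  a=np.radians(a); cv2.line(im,f([.553,.258,.187]),f([.553+.063*np.cos(a),.258+.063*np.sin(a),.187]),col,1)
cv2.imwrite("pics/z2.png",im)
E
```

```text
0.008
[0.52109264 0.21608524 0.17298683] [-0.74082256 -0.40442147 -0.34096382] 0.000338674779081734
```

View pics/z2.png

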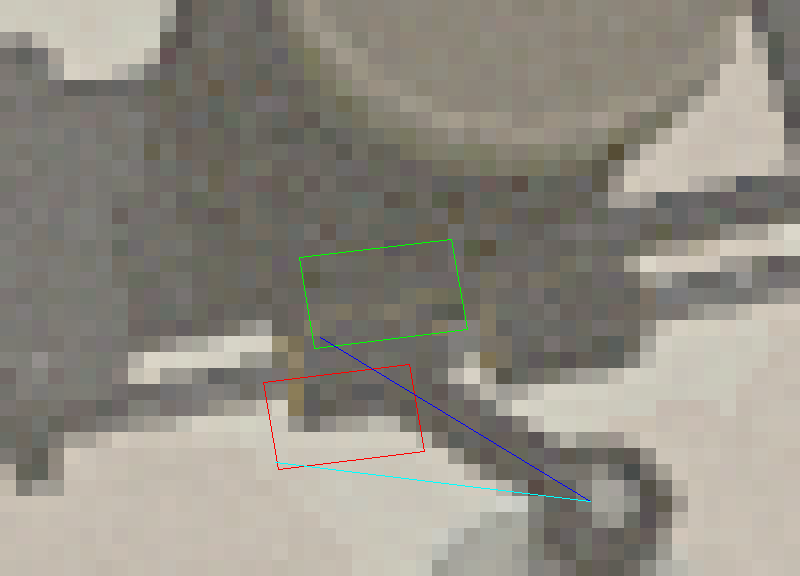

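The predicted fingertip outline (red) overlaps the lever's line, and the lever at about -130° hardly looks moved. I'll push a little further and compare pictures.

Call:
{"method": "drive_tool", "body": {"series": [[[0.3,-0.1,0],0],[[0.3,-0.1,0],0],[[0.3,-0.1,0],0],[[0.3,-0.1,0],0],[[0.3,-0.1,0],0],[[0.3,-0.1,0],0],[[0,0,0],0],[[0,0,0],0],[[0,0,0],0],[[0,0,0],0]]}}

```text
time: 4.1
ee_pos: [0.5393, 0.2098, 0.173]
eef_rot: [-0.041, 0.999, 0.0, 0.0]
ft_force: [-0.4, -0.2, -0.0]
width: 0.0002
grip_force: 0.0
```

```bash
python3 - <<'E'
from h import *
c=cam("scene")
u0,v0,s=290,150,16
im=cv2.resize(c["color"][v0:v0+36,u0:u0+50,::-1],None,fx=s,fy=s,interpolation=cv2.INTER_NEAREST)
im=(255*(im/255.)**.45).astype(np.uint8)
f=lambda X:tuple(int(q) for q in (proj(c,np.array(X))-[u0,v0]+.5)*s)
st=r.read_state(); e=st["ee_pos"]; print(e,st["ft_force"],st["width"])
for dz,col in((-.008,(0,0,255)),(.06,(0,255,0))):
  P=[f([e[0]+x,e[1]+y,e[2]+dz]) for x,y in((-.0095,-.015),(.0095,-.015),(.0095,.015),(-.0095,.015))]
  cv2.polylines(im,[np.array(P)],True,col,1)
cv2.imwrite("pics/z3.png",im)
E
```

```text
[0.53931252 0.20978731 0.17301526] [-0.34211852  0.02997938 -0.85519447] -0.00017634227954245452
```

View pics/z3.png

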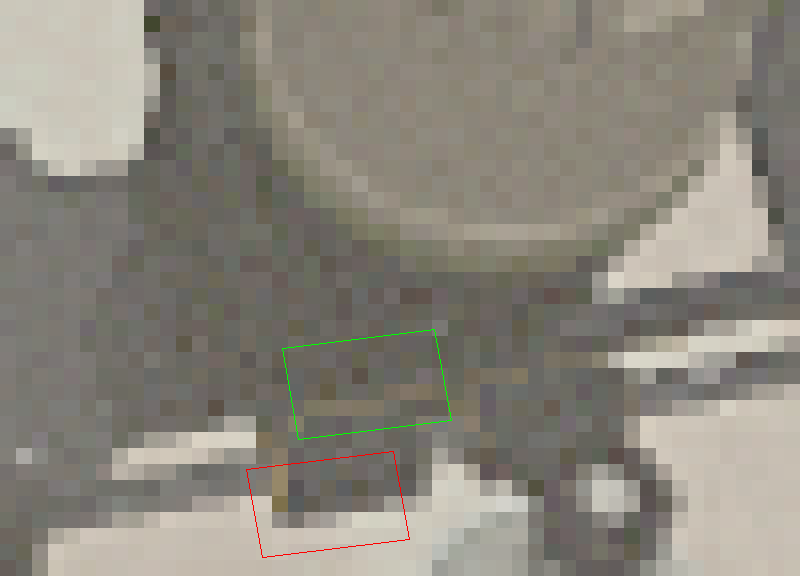

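The gripper moved but lever A shows no crosswise arm. I'll check the cameras against the robot using the start pictures.

```bash
python3 - <<'E'
from h import *
for n in("scene","top"):
    c=dict(np.load(n+"0.npz")); print(n)
    q=lambda X:(proj(c,np.array(X))/.64).round()
    print(" origin",q([0,0,0]))
    y=np.array([np.cos(np.radians(74.7)),np.sin(np.radians(74.7)),0])
    for s in(-.0435,.0435): print(" tip",q(np.array([.165,.602,.192])+s*y), "back",q(np.array([.165,.602,.262])+s*y))
c=dict(np.load("scene0.npz"))["color"][5:75,380:465,::-1]
im=cv2.resize((255*(c/255.)**.5).astype(np.uint8),None,fx=7,fy=7,interpolation=cv2.INTER_CUBIC)
st=r.read_state(); e=st["ee_pos"]
c2=cam("top")
p=proj(c2,e+[0,0,.0]).astype(int);print(p)
v0,u0=p[1]-35,p[0]-20
t=c2["color"][v0:v0+70,u0:u0+28,::-1]
t=cv2.resize((255*(t/255.)**.5).astype(np.uint8),None,fx=7,fy=7,interpolation=cv2.INTER_CUBIC)
cv2.imwrite("pics/g0.png",np.hstack([im,t]))
E
```

```text
scene
 origin [358. 113.]
 tip [614.  97.] back [623.  78.]
 tip [653. 101.] back [664.  83.]
top
 origin [406. 539.]
 tip [130. 457.] back [114. 460.]
 tip [ 90. 442.] back [ 72. 444.]
[207 179]
```

View pics/g0.png

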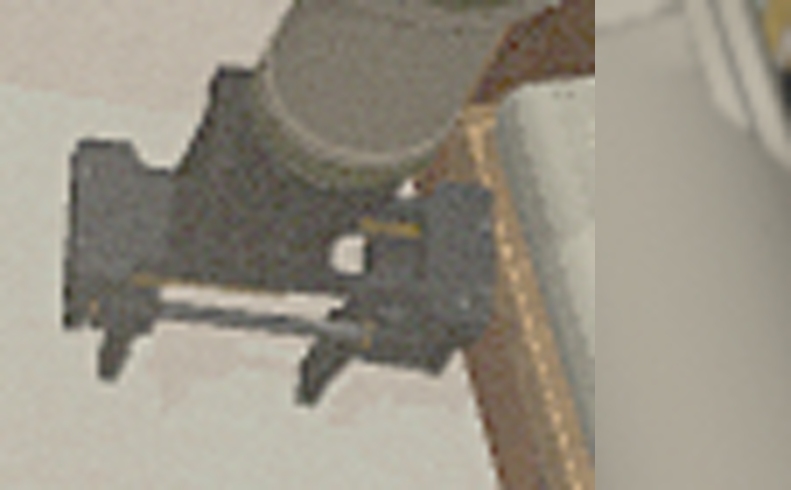

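In this start crop the two open fingertips sit at about (110,378) and (310,402). That is roughly 7 px (of the 800-wide frame) from where the reported TCP should put them. I'll check the same thing in the top view.

```bash
python3 - <<'E'
from h import *
c=dict(np.load("top0.npz"))
u0,v0=10,255
t=c["color"][v0:v0+70,u0:u0+90,::-1]
t=cv2.resize((255*(t/255.)**.4).astype(np.uint8),None,fx=8,fy=8,interpolation=cv2.INTER_CUBIC)
y=np.array([np.cos(np.radians(74.7)),np.sin(np.radians(74.7)),0])
for s in(-.051,.051):
  f=lambda X:tuple(int(q) for q in (proj(c,X)-[u0,v0]+.5)*8)
  cv2.line(t,f(np.array([.165,.602,.192])+s*y),f(np.array([.165,.602,.262])+s*y),(0,0,255),1)
cv2.imwrite("pics/t0.png",t)
E
```

```text
(no output)
```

View pics/t0.png

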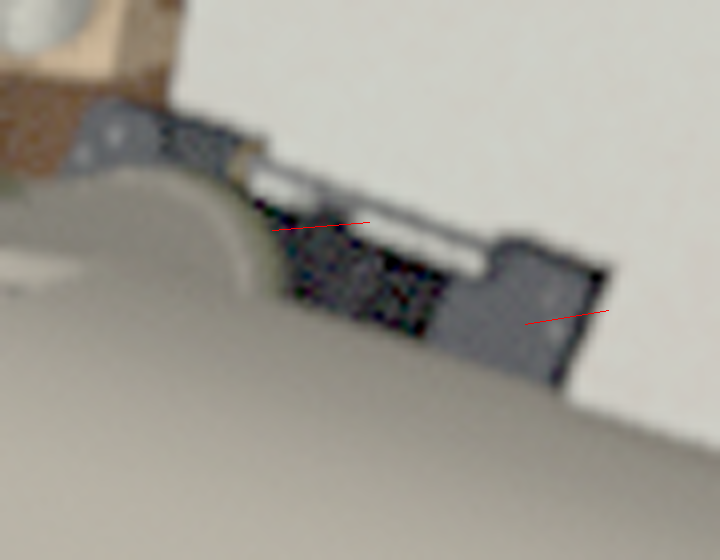

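Call:
{"method": "drive_tool", "body": {"series": [[[0,0,2.5],0],[[0,0,2.5],0],[[-2.5,-1.5,0],0],[[-2.5,-1.5,0],0],[[-2.5,-1.5,-1],0],[[-2.5,-1.5,-3],0],[[0,0,-4],0],[[0,0,-4],0],[[0,0,-4],0],[[0,0,0],0]]}}

```text
time: 5.45
ee_pos: [0.4375, 0.1488, 0.061]
eef_rot: [-0.041, 0.999, -0.001, -0.002]
ft_force: [0.0, 0.1, 0.6]
width: 0.0003
grip_force: 0.0
```

```bash
python3 - <<'E'
from m import *
np.set_printoptions(precision=4,suppress=True)
c=cam("scene")
for b in((475,255,527,295),(350,272,395,312)):
    n,ct,d,e=lever(c,b)
    if d[0]<e[0]: d,e=e,d
    H,t=ray(c,*d,.183),ray(c,*e,.183);v=(t-H)[:2];print(n,H,t,np.degrees(np.arctan2(v[1],v[0])))
e=r.read_state()["ee_pos"]; print(e)
u0,v0=200,80
im=c["color"][v0:v0+110,u0:u0+145,::-1]
im=cv2.resize((255*(im/255.)**.5).astype(np.uint8),None,fx=5.4,fy=5.4,interpolation=cv2.INTER_CUBIC)
f=lambda X:tuple(int(q) for q in (proj(c,np.array(X))-[u0,v0]+.5)*5.4)
cv2.line(im,f(e+[0,0,-.008]),f(e+[0,0,.06]),(0,0,255),1)
cv2.line(im,f(e+[0,-.095,.06]),f(e+[0,.095,.06]),(0,255,0),1)
cv2.imwrite("pics/s2.png",im)
E
```

```text
118 [0.5632 0.2686 0.183 ] [0.5067 0.2084 0.183 ] -133.16749570377132
122 [0.5723 0.0018 0.183 ] [ 0.507  -0.0538  0.183 ] -139.6348060272078
[0.4389 0.1494 0.063 ]
```

View pics/s2.png

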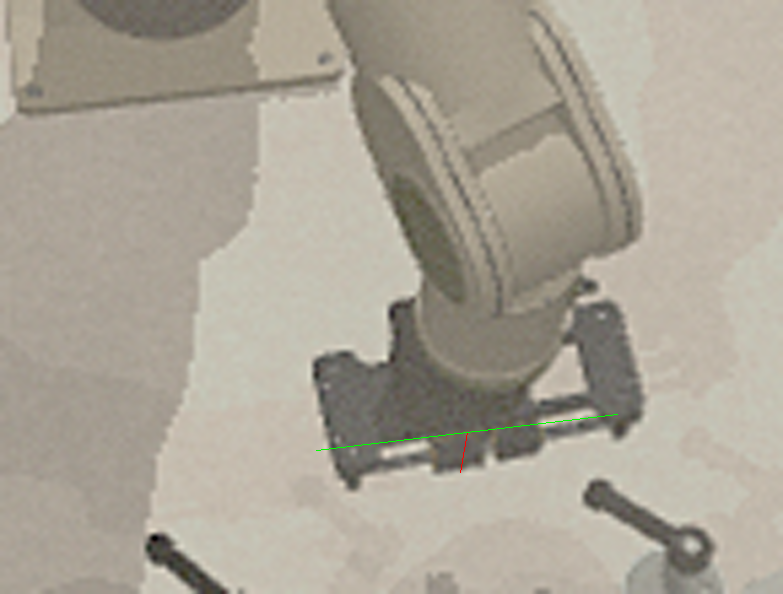

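Lever A is still at -133° (hub (690,548), tip (600,492) in this crop). The fingertips show about 20 mm higher than reported, so they skimmed over the lever. I'll repeat with the tool about 25 mm lower; there is free space below.

Call:
{"method": "drive_tool", "body": {"series": [[[0,0,4.4],0],[[0,3,4.4],0],[[0,3,0],0],[[0,3.2,0],0],[[2.4,0,0],0],[[2.4,0,0],0],[[0.9,-0.7,0],0],[[0.9,-0.7,0],0],[[0.9,-0.7,0],0],[[0.8,-0.5,0],0]]}}

```text
time: 6.75
ee_pos: [0.5226, 0.2158, 0.1514]
eef_rot: [-0.041, 0.999, 0.001, 0.0]
ft_force: [-2.8, 3.0, 1.3]
width: 0.0005
grip_force: 1.4
```

Now there is contact (4 N). I'll keep going round to the stop.

Call:
{"method": "drive_tool", "body": {"series": [[[0.4,-0.2,0],0],[[0.4,-0.2,0],0],[[0.4,-0.2,0],0],[[0.4,-0.1,0],0],[[0.4,-0.1,0],0],[[0.3,0,0],0],[[0,0,0],0],[[0,0,0],0],[[0,0,0],0],[[0,0,0],0]]}}

```text
time: 8.0
ee_pos: [0.5454, 0.2075, 0.1509]
eef_rot: [-0.041, 0.999, -0.0, -0.0]
ft_force: [-0.2, 1.8, -1.8]
width: 0.0005
grip_force: 0.8
```

Call:
{"method": "drive_tool", "body": {"series": [[[0.2,0,0],0],[[0.2,0,0],0],[[0.2,0,0],0],[[0.1,0,0],0],[[0.1,0,0],0],[[0,0,0],0],[[0,0,0],0],[[0,0,0],0],[[0,0,0],0],[[0,0,0],0]]}}

```text
time: 9.25
ee_pos: [0.5478, 0.2076, 0.1503]
eef_rot: [-0.041, 0.999, -0.001, -0.006]
ft_force: [-29.6, -3.5, 15.1]
width: 0.0005
grip_force: 14.8
```

Firm stop reached (30 N). I'll back off and go to tap B's start point.

Call:
{"method": "drive_tool", "body": {"series": [[[-1.6,0,0],0],[[-2.5,0,0],0],[[-2.5,0,0],0],[[0,-4,0],0],[[0,-5,0],0],[[0,-5,0],0],[[0,-5,0],0],[[0,-3,0],0],[[0,0,0],0],[[0,0,0],0]]}}

```text
time: 10.5
ee_pos: [0.4877, -0.0118, 0.1511]
eef_rot: [-0.041, 0.999, 0.0, 0.0]
ft_force: [-0.9, 0.6, 0.4]
width: 0.0007
grip_force: 0.0
```

```bash
python3 - <<'E'
from m import *
c=cam("scene")
for a in(-131,-85,-78,-71):
    a=np.radians(a);print(proj(c,np.array([.553+.063*np.cos(a),.258+.063*np.sin(a),.187]))/.64)
n,ct,d,e=lever(c,(470,255,527,312))
if d[0]<e[0]: d,e=e,d
H,t=ray(c,*d,.183),ray(c,*e,.183);v=(t-H)[:2];print(n,H,t,np.degrees(np.arctan2(v[1],v[0])))
E
```

```text
[483.67528238 266.57285346]
[480.02110722 288.83492912]
[481.17820674 292.27902737]
[482.771088   295.58817968]
121 [0.55220432 0.27405794 0.183     ] [0.56824926 0.19262012 0.183     ] -78.85429791587903
```

A is shut: it measures -79° against about -78° expected. Now B.

Call:
{"method": "drive_tool", "body": {"series": [[[0.8,-0.8,0],0],[[0.8,-0.8,0],0],[[0.8,-0.7,0],0],[[0.7,-0.6,0],0],[[0.7,-0.6,0],0],[[0.4,-0.2,0],0],[[0.4,-0.2,0],0],[[0.4,-0.2,0],0],[[0.4,-0.2,0],0],[[0,0,0],0]]}}

```text
time: 11.8
ee_pos: [0.5419, -0.0557, 0.1511]
eef_rot: [-0.04, 0.999, -0.0, 0.0]
ft_force: [0.4, 0.6, -1.2]
width: 0.0002
grip_force: 0.1
```

Call:
{"method": "drive_tool", "body": {"series": [[[0.2,0,0],0],[[0.2,0,0],0],[[0.2,0,0],0],[[0.2,0,0],0],[[0.1,0,0],0],[[0,0,0],0],[[0,0,0],0],[[0,0,0],0],[[0,0,0],0],[[0,0,0],0]]}}

```text
time: 13.05
ee_pos: [0.5455, -0.0561, 0.1503]
eef_rot: [-0.04, 0.999, 0.001, -0.005]
ft_force: [-27.3, -0.7, 14.8]
width: 0.0006
grip_force: 13.6
```

Stop reached. I'll retreat well clear and check everything.

Call:
{"method": "drive_tool", "body": {"series": [[[-1.5,0,0],0],[[-2.5,0,0],0],[[-3,0,0],0],[[-3,0,1],0],[[-2,0,1],0],[[0,3,1],0],[[0,4,0],0],[[0,4,0],0],[[0,4,0],0],[[0,0,0],0]]}}

```text
time: 14.3
ee_pos: [0.4305, 0.0976, 0.1812]
eef_rot: [-0.043, 0.999, 0.0, 0.0]
ft_force: [-0.2, 0.2, -0.3]
width: 0.0004
grip_force: 0.0
```

```bash
python3 - <<'E'
from m import *
c=cam("scene"); c0=dict(np.load("scene0.npz"))
for k,b in(("A",(470,255,527,312)),("B",(340,272,395,320)),("C",(190,315,240,345))):
    n,ct,d,e=lever(c,b)
    if d[0]<e[0]: d,e=e,d
    H,t=ray(c,*d,.183),ray(c,*e,.183);v=(t-H)[:2];print(k,n,H,t,np.degrees(np.arctan2(v[1],v[0])))
print(r.read_state()["ee_pos"],r.read_state()["ft_force"])
a=c["color"]; cv2.imwrite("pics/fin.png",cv2.resize(a[:,:,::-1],(800,600)))
E
```

```text
A 119 [0.55213296 0.27405037 0.183     ] [0.56823016 0.19261597 0.183     ] -78.8184472917865
B 132 [0.56320069 0.00562479 0.183     ] [ 0.56065774 -0.07685092  0.183     ] -91.76602060395253
C 136 [ 0.57124665 -0.30207543  0.183     ] [ 0.58360382 -0.3856897   0.183     ] -81.59323348600456
[0.43067224 0.09562971 0.18113821] [-0.58063827 -0.18649545 -0.51270587]
```

View pics/fin.png

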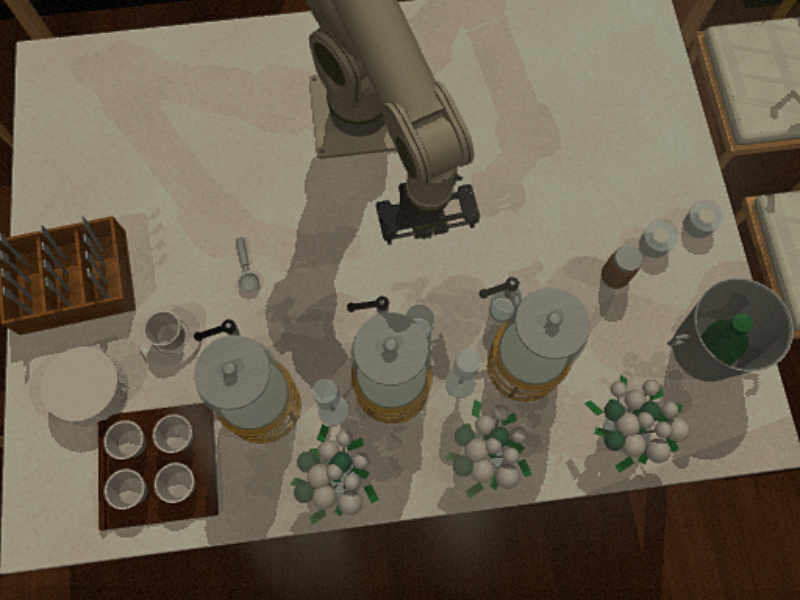

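The picture shows all three levers crosswise: A (512,286)→(483,294), B (383,303)→(350,307), C (228,326)→(198,333). The glasses, cup, spoon and jar look unmoved.

```bash
python3 -c "
from bench import r
print(r.close_job())"
```

```text
the job is handed in; nothing more can be done
None
```

Taps A and B are pushed shut against their stops, tap C was left shut, nothing else appears to have moved, and the job is handed in at about 14 s.

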